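Pop one bush from the chute dispenser and trap it with the other finger

TASK

Press the green key of the chute dispenser right down with one fingertip, and with the other finger standing in the steel chute stop the brass bush that pops out, before it slides down to the red mark. Only touch, lift nothing: the bush stays on the chute, and the other things stay where they are. Finish while holding it like this: the key held right down under one finger and the bush at rest on the chute, stopped against the other.

Things in the scene. Friction and masses are not known exactly. Their poses are not given: they have to be found in the camera images.
- dispenser: bush dispenser, fixed. Origin on the table under the gate, z up, x the level direction in which the chute runs down, y to the side where the key is. Aluminium base plate x -140 to 270, y -55 to 135 mm, 12 mm thick. Blue spring housing at the chute's upper end (x -137 to -63 mm, top 112 mm above the table), blue catch tray at its lower end
- chute: slippery steel chute sloping down at 10 degrees. Origin on the middle of its floor at the gate (75 mm above the table), x down the slope, y to the key's side, z square to the floor. The floor is 43 mm wide between side walls 4 mm thick and only 6 mm high above it; it runs from x = -60 to 165 mm, with a red mark across it at x = 140 to 150 mm
- stop_point (a point): point on the middle line of the chute floor, 56 mm down the slope from the gate, level with the middle of the key and 75 mm sideways from it, 65 mm above the table. A finger standing here, its tip a few mm above the floor, stops the bush
- eject_key: large green spring key, level top face 40 mm (dispenser's x) by 44 mm (its y). Origin at the centre of the top face, 87.5 mm above the table when up; it goes straight down 12 mm to a stop (top then 10 mm above the chute floor at the stop point), needs 3 N to start, 7 N to stay down, springs back when released. Its edges are 53 and 97 mm from the chute's middle line
- kicker (a joint): travel (m) of the black spring kicker behind the bush: 0 at the start, 0.062 fully out. It pushes the bush down the chute with about 2.4 N against a small dark gate plate that stands 9 mm proud of the floor. The gate is fixed to the key: once the key is about 9 mm down the bush is let go, pops out at 0.1 to 0.3 m/s and slides on by itself
- bush: brass bush, a plain upright cylinder with a dark ring and a dark bore, 38 mm across, 26 mm tall, about 0.25 kg. Origin at the centre of its underside, z along its axis. At the start it stands in the chute just above the gate, its centre 23 mm up the slope from it
- steel_bush: spare steel bush, 38 mm across and 26 mm tall, standing on the dispenser's base plate below the level of the key; not to be moved; origin at the centre of its underside
- threadlock: small white bottle with red cap, 28 mm across, 62 mm tall, standing on the base plate; not to be moved; origin at the centre of its underside
- hex_nut: dark hexagon nut, 30 mm across, 13 mm tall, lying on the base plate; not to be moved; origin at the centre of its underside
- crate: orange open crate 200 x 150 x 75 mm on the table; not to be moved; origin at the centre of its underside
- spray_can: white and yellow can, 54 mm across, 150 mm tall, on the table; not to be moved; origin at the centre of its underside
- screwdriver: green-handled screwdriver lying on the table; not to be moved
- carton: cardboard carton 100 x 80 x 60 mm on the table; not to be moved; origin at the centre of its underside
- parts_cup: red plastic cup, 70 mm across, 60 mm tall, on the table; not to be moved; origin at the centre of its underside

How it is judged:
On the way, in this order (a step that is already met when the one before it is completed fails the run):
1. the key is pressed down by a finger (z of eject_key in the frame of dispenser below 0.0825 m and contact force between the fingers and eject_key above 1 N).
2. the bush has popped out past the gate and is stopped against a finger while the key is held down (x of bush in the frame of chute between 0.003 and 0.125 m and contact force between the fingers and bush above 0.15 N and contact force between the fingers and eject_key above 1 N and z of eject_key in the frame of dispenser below 0.0785 m), for 0.3 s.
At the end, for the whole second after the job is handed in: The key is held at least 9 mm down by a finger (over 1 N); the bush has left the nest (its centre 3 to 125 mm down the slope from the gate), stands upright on the chute floor, at rest (under 20 mm/s), stopped by a finger (over 0.15 N) (all of step 2 and contact force between bush and chute above 0.3 N and z of bush in the frame of chute below 0.01 m and angle between the z axis of bush and the z axis of chute, either way round below 0.4 rad and linear speed of bush below 0.02 m/s); the arm keeps its last pose, push and grip.
It fails at once if the bush slides to the red mark (x of bush in the frame of chute above 0.125 m).
It fails at once if the bush is lifted off the chute or falls over (z of bush in the frame of chute above 0.016 m or angle between the z axis of bush and the z axis of chute, either way round above 0.7 rad).
It fails at once if a bystander is moved by more than 25 mm (distance of any of steel_bush, threadlock, hex_nut, crate, spray_can, screwdriver, carton, parts_cup from where it was at the start of the episode above 0.025 m).
It also fails if it takes over 29 s, if anything falls off the work surface, if the arm or the gripper's body presses on something with over 40 N, if the wrist force passes 120 N, or if a joint passes its speed limit or range.

ROBOT

A 6-joint arm with a two-finger parallel gripper is mounted at the origin on the work surface. World frame = base frame: x ahead of the robot, y to its left, z up, the work surface at z = 0. Lengths are in m, angles in rad, forces in N, time in s.
With the tool pointing down it reaches from about 0.225 to 0.875 m from the base axis. Payload 3.4 kg.
Tool frame: the origin (TCP) lies between the finger pads; the fingertips stand 8 mm ahead of it and the grasp point (between the pads) lies 11 mm behind it; z points along the fingers, y is the line along which they close (so a half turn about z gives the same grasp; the last joint's range is limited). The gripper opens to 85 mm and grips with 20 to 120 N. Pads are 22 mm wide; open, the fingers measure 114 mm over their backs; the gripper's body (76 mm by 85 mm) begins 54 mm behind the grasp point. The pads swing forward as they close: fully open they stand 13 mm farther back than shut.
Start: joints at [-1.258, 0.276, 1.505, -0, 1.361, -0.121], TCP at [0.242, -0.522, 0.239] pointing down, gripper open.
Joint ranges: [-2.89, 2.89], [-0.75, 2.08], [0.22, 2.7], [-1.18, 4.32], [0.11, 2.71], [-2.7, 2.7]. Speed limits (rad/s): [2.57, 2.57, 3.14, 3.14, 3.14, 3.14].

INTERFACE

Orientations are given as a unit quaternion [w, x, y, z].
In Python, from rig import manip gives the robot as it stands.
- The arm moves only by the tool move_arm, never from a script. Its argument "deltas" is a list that holds one entry, the list of rows, each a list of 5 numbers: the shift along the tool's x, y, z normalised to -1 to 1, where 1 is 80 cm, then the turn about the tool's z normalised to -1 to 1, where 1 is 120 degrees, then the closure, from -1 (fully open) to 1 (shut). In form: [[[tx, ty, tz, twist, grip], ...]]. A call has 1 to 12 rows; each row is the pose to reach, as a shift and turn from the pose commanded when the call began, along the tool's axes at that moment; what a row does not reach only later rows make up. A row lasts 1/10 s, in which the tool goes at most 50 mm and 8.59 degrees, less where a joint would pass 70% of its speed; a pose out of reach is approached as far as the arm can. A call with a number of a shift or a turn outside -1 to 1 is refused whole. A call with a gripper value outside its range is refused whole. The fingers move at their own pace and stop on an object; "squeeze" is the grip in N (left out, the last holds). Time passes only in rows, so rows that repeat a pose let the fingers close. It gives the time, the measured TCP pose, the force, the opening and the grip force at its end, in the units of the state.
- manip.get_state(): the state, without advancing time (a new reading comes with each control period).
- manip.get_image(name): name is "scene" or "top" or "wrist"; returns the picture (480x640x3 uint8, red, green, blue); there is no depth.
- manip.camera_params(name): a dict with "fx", "fy", "cx", "cy" (pixels), "dist" ([k1, k2, p1, p2, k3] as OpenCV has them; the pictures are not rectified), "R" (3x3) and "t" (3): a world point X has camera coordinates R X + t; the wrist camera has in their place "tool_from_camera" (4x4, takes a point from camera to tool coordinates, whose origin is the TCP and whose axes are the flange's). Camera axes: x right, y down, z forward; pixel columns grow to the right and rows downward; lengths in m; the calibration is good to about 2 mm. A picture is of the moment at which its call begins: read the wrist's pose just before it. camera_params takes no time and is no camera call.
- manip.sign_off(): hands the job in; it is judged then, once.
The state is a dict: "clock": time; "qpos": joint angles; "qd": joint speeds; "effort": joint torques, N m; "position": TCP position; "ee_rot": TCP orientation; "contact_force": force on the tool from outside, world axes, zero at the start; "moment": the same for the moment, N m; "width": finger opening in m; "gripper_force": force on a finger pad.
Only numpy, scipy, OpenCV 4.12 (cv2) and the standard library are available. Lean on these libraries where they do the work, as an engineer would, in place of code of your own. Each camera call takes 0.05 s, during which the arm holds its last target. There are 200 camera calls.

## Working session

There is one attempt and no reset: what is moved stays moved. The work goes in short steps, Python scripts to look and compute and a tool call to move; the robot and the scene stay as the last step left them, time stands still between calls to the robot, and variables do not carry over. Pictures are saved under pics/ and viewed, at most 10 in all, crops included, and the job is handed in when it is done.

Besides the shell and the picture viewer there is one more tool, called after "Call:" as a command line: name --argument value ..., lists and objects as JSON in quotes. move_arm: Moves the arm, as the interface text tells. Scaled input: -1 to 1 covers 80 cm each way for a shift and 120 degrees each way for a turn. Its arguments: {"type":"object","properties":{"deltas":{"type":"array","items":{"type":"array","items":{"type":"array","items":{"type":"number","minimum":-1,"maximum":1}}}},"squeeze":{"type":"number"}},"required":["deltas"]}

```bash
mkdir -p pics; ls
python3 - <<'E'
from rig import manip
import cv2,numpy as np
s=manip.get_state();print({k:np.round(v,3).tolist() for k,v in s.items()})
for n in ("scene","top"):
    im=manip.get_image(n);cv2.imwrite(f"pics/{n}0.png",im[:,:,::-1])
    print(n,{k:np.round(v,4).tolist() for k,v in manip.camera_params(n).items()})
print(manip.camera_params("wrist"))
E
```

```text
pics
{'clock': 0.0, 'qpos': [-1.258, 0.277, 1.506, -0.0, 1.361, -0.121], 'qd': [0.002, 0.001, -0.001, 0.001, 0.0, -0.002], 'effort': [-0.001, -41.678, -24.581, -0.0, 0.011, 0.0], 'position': [0.242, -0.521, 0.238], 'ee_rot': [-0.001, 0.977, 0.215, -0.0], 'contact_force': [0.031, -0.414, -0.018], 'moment': [0.027, -0.0, 0.056], 'gripper_force': 0.0, 'width': 0.085}
scene {'fx': 436.8791, 'fy': 436.8791, 'cx': 327.785, 'cy': 238.864, 'dist': [-0.0556, 0.0, 0.0, 0.0, 0.0], 'R': [[0.54, 0.8416, 0.0089], [0.4724, -0.2943, -0.8308], [-0.6966, 0.4528, -0.5565]], 't': [-0.2716, -0.1404, 1.4391]}
top {'fx': 605.1479, 'fy': 605.1479, 'cx': 318.6316, 'cy': 235.0964, 'dist': [-0.1202, 0.0, 0.0, 0.0, 0.0], 'R': [[0.0279, -0.9996, 0.0001], [-0.9943, -0.0277, -0.103], [0.103, 0.0028, -0.9947]], 't': [0.0079, 0.4869, 1.4538]}
{'fx': 367.9291976415903, 'fy': 367.9291976415903, 'cx': 317.2835930667287, 'cy': 239.07148584538422, 'dist': array([-0.05683069,  0.        ,  0.        ,  0.        ,  0.        ]), 'tool_from_camera': array([[ 1.70221767e-04, -9.65988103e-01, -2.58586456e-01,
         6.44818110e-02],
       [ 9.99998600e-01, -2.66073259e-04,  1.65223321e-03,
        -2.65132127e-04],
       [-1.66484057e-03, -2.58586376e-01,  9.65986705e-01,
        -1.34907663e-01],
       [ 0.00000000e+00,  0.00000000e+00,  0.00000000e+00,
         1.00000000e+00]])}
```

View pics/scene0.png

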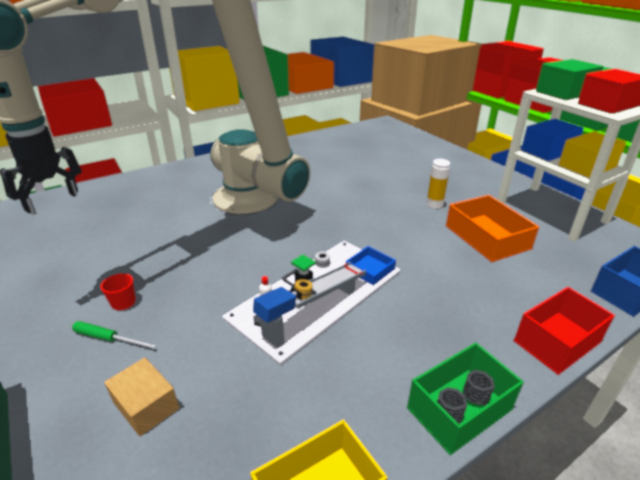

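View pics/top0.png

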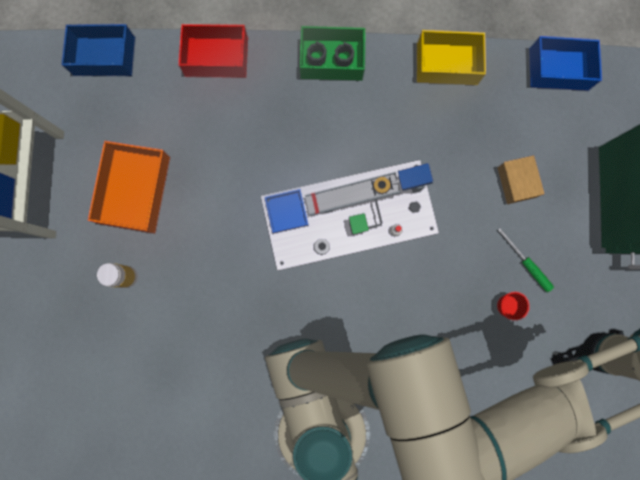

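The top view shows the dispenser, with the key near (359,224), the brass bush at (382,185), and the red mark at (315,204). In the scene view the key is near (303,263). The chute runs down towards image left, which is world +y.

```bash
cat > h.py <<'E'
from rig import manip
import cv2,numpy as np
from scipy.spatial.transform import Rotation as Ro
def cam(n,s=None):
    c=manip.camera_params(n);K=np.array([[c['fx'],0,c['cx']],[0,c['fy'],c['cy']],[0,0,1]])
    if n=='wrist':
        T=np.array(c['tool_from_camera']);q=s['ee_rot'];R=Ro.from_quat([q[1],q[2],q[3],q[0]]).as_matrix()
        A=R@T[:3,:3];o=R@T[:3,3]+s['position']
    else:
        A=np.array(c['R']).T;o=-A@np.array(c['t'])
    return K,np.array(c['dist']),A,o
def ray(C,uv):
    K,d,A,o=C
    p=cv2.undistortPoints(np.array([[uv]],float),K,d)[0,0]
    return o,A@np.array([p[0],p[1],1])
def onz(C,uv,z):
    o,r=ray(C,uv);return o+r*(z-o[2])/r[2]
def proj(C,X):
    K,d,A,o=C
    return cv2.projectPoints(np.array([X],float),A.T,0*o,K,d)[0] if 0 else cv2.projectPoints(np.array([X],float),cv2.Rodrigues(A.T)[0],-A.T@o,K,d)[0][0,0]
def blob(im,lo,hi,box,big=True):
    h=cv2.cvtColor(im,cv2.COLOR_RGB2HSV);m=cv2.inRange(h,lo,hi);x0,y0,x1,y1=box
    k=np.zeros_like(m);k[y0:y1,x0:x1]=m[y0:y1,x0:x1]
    n,l,st,c=cv2.connectedComponentsWithStats(k)
    i=1+np.argmax(st[1:,4]);return c[i],st[i].tolist(),(l==i)
E
python3 - <<'E'
from h import *
t=cv2.imread('pics/top0.png')[:,:,::-1].copy();s=cv2.imread('pics/scene0.png')[:,:,::-1].copy()
T=cam('top');S=cam('scene')
box=(290,160,440,260)
k,st,_=blob(t,(45,90,60),(85,255,255),box);print('key',k,st,onz(T,k,.0875))
k2,st2,_=blob(s,(45,90,60),(85,255,255),(285,250,320,276));print('key scene',k2,st2,onz(S,k2,.0875))
b,st,_=blob(t,(12,110,60),(28,255,255),(365,170,400,200));print('bush',b,st,onz(T,b,.105))
r,st,_=blob(t,(0,120,60),(10,255,255),(300,190,330,220));print('red',r,st,onz(T,r,.05))
h=cv2.cvtColor(t,cv2.COLOR_RGB2HSV);m=cv2.inRange(h,(0,0,195),(179,40,255));k=0*m;k[150:280,250:450]=m[150:280,250:450]
k=cv2.morphologyEx(k,cv2.MORPH_CLOSE,np.ones((25,25)))
c=max(cv2.findContours(k,0,2)[0],key=cv2.contourArea);R=cv2.minAreaRect(c)
P=np.array([onz(T,p,.012) for p in cv2.boxPoints(R)]);print('plate',P, np.linalg.norm(np.diff(P,axis=0),axis=1))
B=onz(T,b,.105);d=onz(T,r,.05)-B;print('yaw chute',np.degrees(np.arctan2(d[1],d[0])),np.hypot(*d[:2]))
for a,c in zip(P,np.roll(P,-1,0)):print('edge yaw',np.degrees(np.arctan2(*(c-a)[1::-1])))
E
```

```text
key [358.10861423 223.57303371] [350, 214, 18, 20, 267] [ 0.5097549  -0.07050075  0.0875    ]
key scene [302.65432099 262.13580247] [291, 254, 25, 17, 243] [ 0.5154255  -0.07708911  0.0875    ]
bush [381.70289855 184.54347826] [374, 177, 16, 16, 138] [ 0.60099966 -0.12271654  0.105     ]Traceback (most recent call last):
  File "<stdin>", line 8, in <module>
  File "h.py", line 25, in blob
    i=1+np.argmax(st[1:,4]);return c[i],st[i].tolist(),(l==i)
        ~~~~~~~~~^^^^^^^^^^
    return _wrapfunc(a, 'argmax', axis=axis, out=out, **kwds)
    return bound(*args, **kwds)
ValueError: attempt to get argmax of an empty sequence
```

Call:
move_arm --deltas '[[[0.586, -0.36, 0, -0.663, -0.42], [0.586, -0.36, 0, -0.663, -0.42], [0.586, -0.36, 0, -0.663, -0.42], [0.586, -0.36, 0, -0.663, -0.42], [0.586, -0.36, 0, -0.663, -0.42], [0.586, -0.36, 0, -0.663, -0.42], [0.586, -0.36, 0, -0.663, -0.42], [0.586, -0.36, 0, -0.663, -0.42], [0.586, -0.36, 0, -0.663, -0.42], [0.586, -0.36, 0, -0.663, -0.42], [0.586, -0.36, 0, -0.663, -0.42], [0.586, -0.36, 0, -0.663, -0.42]]]'

```text
clock: 1.3
position: [0.5486, -0.0581, 0.2387]
ee_rot: [-0.0, 0.61, 0.792, 0.002]
contact_force: [0.3, -0.5, -0.1]
width: 0.0607
gripper_force: 0.0
```

Run:
```python
from h import *
s=manip.get_state();im=manip.get_image('wrist');cv2.imwrite('pics/w1.png',im[:,:,::-1])
s2=manip.get_state()
for a in(s,s2):print({k:np.round(v,4).tolist() for k,v in a.items()})
import pickle;pickle.dump(s,open('s1.pkl','wb'))
```

```text
{'clock': 1.3, 'qpos': [-0.2338, 0.2407, 1.5561, 0.0034, 1.3443, -0.4927], 'qd': [-0.0715, -0.0202, 0.0374, -0.0915, 0.0259, -0.0456], 'effort': [1.9387, -38.8191, -24.9863, 0.5694, -0.1698, 0.309], 'position': [0.5486, -0.0581, 0.2387], 'ee_rot': [-0.0004, 0.6102, 0.7922, 0.0016], 'contact_force': [0.3484, -0.5304, -0.08], 'moment': [-0.0414, 0.027, 0.0143], 'gripper_force': 0.0, 'width': 0.0607}
{'clock': 1.35, 'qpos': [-0.2371, 0.2397, 1.5577, 0.0004, 1.3452, -0.494], 'qd': [-0.0596, -0.0182, 0.0276, -0.0368, 0.0094, -0.013], 'effort': [1.6285, -39.0745, -24.9727, 0.3512, -0.1231, 0.0843], 'position': [0.547, -0.0606, 0.2386], 'ee_rot': [-0.0005, 0.6108, 0.7918, -0.0], 'contact_force': [-0.2043, 0.3244, -0.2563], 'moment': [0.0177, 0.0265, -0.015], 'gripper_force': 0.0, 'width': 0.0602}
```

View pics/w1.png

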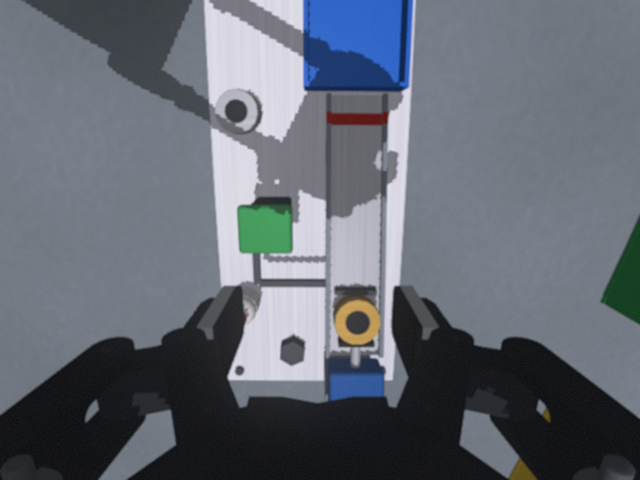

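The wrist view shows the key at (265,230), the bush at (356,320), the red mark at (357,118), and the chute walls at about columns 328 and 386. The key-side finger is on the left. I'll measure this view now that the arm has settled.

```bash
cat > m.py <<'E'
from h import *
s=manip.get_state();im=manip.get_image('wrist');W=cam('wrist',s)
q=s['ee_rot'];R=Ro.from_quat([q[1],q[2],q[3],q[0]]).as_matrix();p=np.array(s['position'])
print('p',p,'toolx yaw',np.degrees(np.arctan2(R[1,0],R[0,0])),'w',s['width'],'tilt',R[2,:2])
def t(u,z):return np.round(R.T@(onz(W,u,z)-p)*1000,1)
k,st,mk=blob(im,(45,90,90),(85,255,255),(150,130,420,330));print('key',k,st,onz(W,k,.0875),'tool',t(k,.0875))
b,st,mb=blob(im,(12,110,60),(28,255,255),(300,200,420,380))
c,rad=cv2.minEnclosingCircle(np.argwhere(mb)[:,::-1].astype(np.float32));ztop=.075+.023*np.sin(.1745)+.026*np.cos(.1745)
print('bush',c,rad,ztop,onz(W,c,ztop),'tool',t(c,ztop),'diam mm',2*rad/W[0][0,0]*(W[3][2]-ztop)*1000)
r,st,mr=blob(im,(0,120,40),(8,255,255),(280,50,440,200))
r=cv2.minAreaRect(np.argwhere(mr)[:,::-1].astype(np.float32));print('red',r,onz(W,r[0],.0498),'tool',t(r[0],.0498))
B=onz(W,c,ztop);d=onz(W,r[0],.0498)-B
yaw=np.arctan2(d[1],d[0]);print('yaw',np.degrees(yaw),'len',np.hypot(*d[:2]),'exp',.168*np.cos(.1745)-.026*np.sin(.1745))
x=np.array([np.cos(yaw),np.sin(yaw)]);y=np.array([-x[1],x[0]]);e=onz(W,k,.0875)[:2]-B[:2];print('key from bush, disp',e@x,e@y,'exp .0733 .075')
E
python3 m.py
```

```text
p [ 0.54695597 -0.06062488  0.23855169] toolx yaw 104.71246625642198 w 0.06017240197900265 tilt [ 0.00081578 -0.00067741]
key [267.44415358 227.47164049] [241, 202, 54, 49, 2292] [ 0.50811406 -0.07282845  0.0875    ] tool [ -2.1 -40.6 151.1]
bush (360.5, 318.8999938964844) 23.38941764831543 0.10459831252622775 [ 0.59856761 -0.12317626  0.10459831] tool [-73.7  34.1 133.9] diam mm 34.189920427338016
red ((360.5, 115.0), (12.0, 59.0), 90.0) [0.55933542 0.03194558 0.0498    ] tool [ 86.2  35.6 188.8]
yaw 104.19317103880907 len 0.1600060912518904 exp 0.16093465337261076
key from bush, disp 0.07098939681236914 0.07534754517158194 exp .0733 .075
```

Spacing and yaw match the given dimensions. I'll shift 3 mm towards the key and descend to just above it.

Call:
move_arm --deltas '[[[0, -0.0036, 0.05, 0, -0.42], [0, -0.0036, 0.1, 0, -0.42], [0, -0.0036, 0.15, 0, -0.42], [0, -0.0036, 0.16, 0, -0.42], [0, -0.0036, 0.16, 0, -0.42], [0, -0.0036, 0.16, 0, -0.42]]]'

```text
clock: 2.0
position: [0.5444, -0.0652, 0.113]
ee_rot: [0.001, 0.613, 0.79, 0.001]
contact_force: [0.4, -0.1, 0.7]
width: 0.0605
gripper_force: 0.0
```

Run:
```python
from h import *
im=manip.get_image('wrist');cv2.imwrite('pics/w2.png',im[:,:,::-1])
sc=manip.get_image('scene');cv2.imwrite('pics/s2.png',cv2.resize(sc[200:330,220:400,::-1],None,fx=4,fy=4,interpolation=2))
s=manip.get_state();print(s['position'],s['contact_force'],s['width'])
```

```text
[ 0.54479712 -0.06492192  0.11351543] [-0.17141441 -0.21617287  0.14651789] 0.06085952035965471
```

View pics/w2.png

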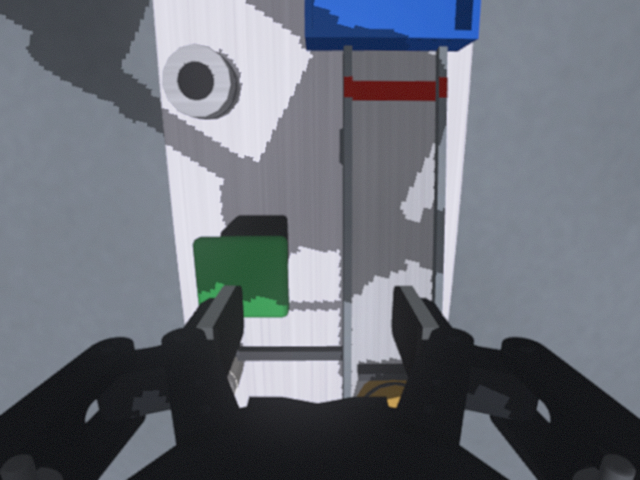

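View pics/s2.png

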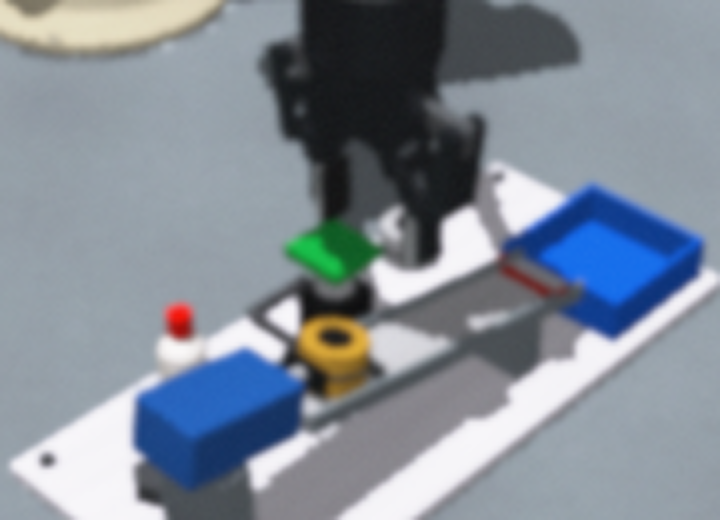

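The key-side finger is over the green key, the other is over the chute, and the bush is uphill of it. I'll press down in small steps.

Call:
move_arm --deltas '[[[0, 0, 0.005, 0, -0.42], [0, 0, 0.01, 0, -0.42], [0, 0, 0.015, 0, -0.42], [0, 0, 0.0175, 0, -0.42], [0, 0, 0.02, 0, -0.42], [0, 0, 0.02, 0, -0.42]]]'

```text
clock: 2.7
position: [0.543, -0.064, 0.0949]
ee_rot: [-0.0, 0.613, 0.79, -0.0]
contact_force: [-0.4, -0.7, 0.7]
width: 0.0608
gripper_force: 0.0
```

Call:
move_arm --deltas '[[[0, 0, 0.0025, 0, -0.42], [0, 0, 0.005, 0, -0.42], [0, 0, 0.0075, 0, -0.42], [0, 0, 0.01, 0, -0.42], [0, 0, 0.01, 0, -0.42]]]'

```text
clock: 3.2
position: [0.5433, -0.0641, 0.0873]
ee_rot: [0.0, 0.613, 0.79, 0.0]
contact_force: [-0.9, -0.6, 2.2]
width: 0.0607
gripper_force: 1.1
```

Call:
move_arm --deltas '[[[0, 0, 0.0025, 0, -0.42], [0, 0, 0.005, 0, -0.42], [0, 0, 0.0075, 0, -0.42], [0, 0, 0.01, 0, -0.42], [0, 0, 0.01, 0, -0.42]]]'

```text
clock: 3.7
position: [0.5433, -0.0642, 0.0793]
ee_rot: [0.0, 0.613, 0.79, 0.0]
contact_force: [-0.8, 2.5, 5.5]
width: 0.0608
gripper_force: 7.1
```

Call:
move_arm --deltas '[[[0, 0, 0.0025, 0, -0.42], [0, 0, 0.005, 0, -0.42], [0, 0, 0.0075, 0, -0.42], [0, 0, 0.0075, 0, -0.42], [0, 0, 0.0075, 0, -0.42]]]'

```text
clock: 4.2
position: [0.5434, -0.0641, 0.0778]
ee_rot: [0.001, 0.613, 0.79, 0.0]
contact_force: [-6.3, 3.0, 32.2]
width: 0.0607
gripper_force: 17.9
```

Run:
```python
from h import *
im=manip.get_image('wrist');sc=manip.get_image('scene')
a=cv2.resize(sc[200:330,220:400,::-1],(720,520),interpolation=2);cv2.imwrite('pics/s3.png',a)
cv2.imwrite('pics/w3.png',im[200:,:,::-1])
s=manip.get_state();print(s['clock'],s['position'],s['contact_force'],s['width'],s['gripper_force'])
```

```text
4.3 [ 0.54338673 -0.06410121  0.07784359] [-6.21921884  2.50057852 32.85968931] 0.060773250039596334 17.87739722058177
```

View pics/s3.png

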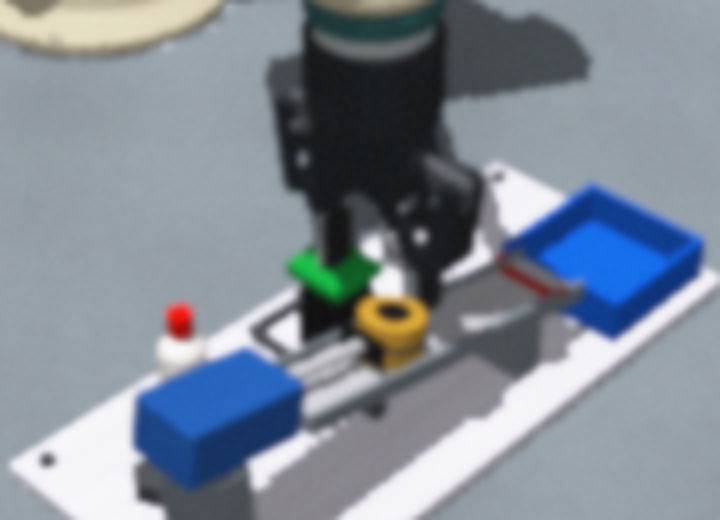

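View pics/w3.png

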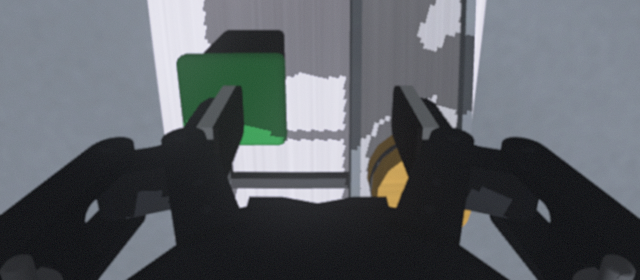

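The scene shows the key at the bottom and the kicker extended, with the brass bush at (390,325) standing against the chute finger. The jump to 32 N means the key has reached its stop, so I'll ease off about 1 mm and settle.

Call:
move_arm --deltas '[[[0, 0, -0.001, 0, -0.42], [0, 0, -0.001, 0, -0.42], [0, 0, -0.001, 0, -0.42], [0, 0, -0.001, 0, -0.42], [0, 0, -0.001, 0, -0.42], [0, 0, -0.001, 0, -0.42]]]'

```text
clock: 4.9
position: [0.5434, -0.0641, 0.0779]
ee_rot: [0.001, 0.613, 0.79, 0.0]
contact_force: [-5.2, 3.2, 28.3]
width: 0.0609
gripper_force: 15.6
```

```bash
python3 -c "
from rig import manip
print(manip.sign_off())"
```

```text
the job is handed in; nothing more can be done
None
```

The key is pressed to its stop under one finger (about 28 N on the tool) and the brass bush is held on the chute against the other with about 3 N; I handed the job in at 4.9 s, and sign-off returned no verdict.

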